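Tray the beryl crystals by size

ROBOT

A 6-joint arm with a two-finger parallel gripper is mounted at the origin on the work surface. World frame = base frame: x ahead of the robot, y to its left, z up, the work surface at z = 0. Lengths are in m, angles in rad, forces in N, time in s.
With the tool pointing down it reaches from about 0.35 to 0.85 m from the base axis. Payload 8.1 kg.
Tool frame: the origin (TCP) lies at the centre of the arm's flange, where the gripper is bolted on; the fingertips stand 186 mm ahead of it and the grasp point (between the pads) lies 167 mm ahead of it (robot.grasp_offset is the distance from the TCP to the grasp point, in m); z points along the fingers, y is the line along which they close (so a half turn about z gives the same grasp; the last joint's range is limited). The gripper opens to 93 mm and grips with 3 to 60 N. Pads are 15 mm wide; open, the fingers measure 128 mm over their backs; the gripper's body (75 mm by 188 mm) begins 65 mm behind the grasp point.
Start: joints at [-1.247, 0.13, 1.488, -0, 1.523, -0.085], TCP at [0.239, -0.551, 0.405] pointing down, gripper open.
Joint ranges: [-2.96, 2.96], [-0.89, 2.26], [0.02, 2.5], [-1.34, 4.48], [0, 2.73], [-2.66, 2.66]. Speed limits (rad/s): [2.39, 2.39, 2.79, 3.14, 3.14, 3.14].

INTERFACE

Orientations are given as a rotation vector (axis times angle).
In Python, from plant import robot gives the robot as it stands.
- The arm moves only by the tool drive_tool, never from a script. Its argument "moves" is one flat list of numbers, 7 for each row, row after row: the finger opening in mm, from 0 to 93, then the shift along the tool's x, y, z in mm, then the turn, a rotation vector about the tool's x, y, z in degrees. A call has 1 to 8 rows; each row shifts and turns the commanded pose from where the row before left it, along the tool's axes as they then stand; what a row does not reach is not made up. A row lasts 1/10 s, in which the tool goes at most 50 mm and 8.59 degrees, less where a joint would pass 70% of its speed; a pose out of reach is approached as far as the arm can. A call is refused whole if a number of a shift passes 50 or a number of a turn 8.59, either way. A call with a gripper value outside its range is refused whole. The fingers move at their own pace and stop on an object; "grip_force" is the grip in N (left out, the last holds). Time passes only in rows, so rows that do not move let the fingers close. It gives the time, the measured TCP pose, the force, the opening and the grip force at its end, in the units of the state.
- robot.read_state(): the state, without advancing time (a new reading comes with each control period).
- robot.read_camera(name): name is "scene" or "top" or "wrist"; returns a dict with "color" (400x640x3 uint8, red, green, blue), "depth" (400x640 float32, m along the optical axis (not along the pixel's ray), 0 where there is no reading), "mtx" (3x3 intrinsics, pixels), "R" (3x3) and "t" (3): a world point X has camera coordinates R X + t. Camera axes: x right, y down, z forward; pixel columns grow to the right and rows downward; lengths in m; the calibration is good to about 2 mm. A picture is of the moment at which its call begins.
- robot.close_job(): hands the job in; it is judged then, once.
The state is a dict: "t": time; "q": joint angles; "dq": joint speeds; "joint_torque": joint torques, N m; "tool_pos": TCP position; "orientation": TCP orientation; "force": force on the tool from outside, world axes, zero at the start; "wrist_torque": the same for the moment, N m; "opening": finger opening in m; "gripper_force": force on a finger pad.
Only numpy, scipy, OpenCV 4.12 (cv2) and the standard library are available. Lean on these libraries where they do the work, as an engineer would, in place of code of your own. Each camera call takes 0.05 s, during which the arm holds its last target. There are 200 camera calls.

TASK

Put the four six-sided beryl crystals away in the four empty square white trays beside the paper, matched by size: the smallest crystal in the smallest tray, the next in the next, and so on up to the largest in the largest. Each must end standing upright on its flat end, in the middle of its tray, and must never be toppled. Leave the cube-shaped stone and the rounded stone where they are.

Things in the scene. Friction and masses are not known exactly. Their poses are not given: they have to be found in the camera images.
- crystal_a: The smallest beryl crystal: a pale grey-green six-sided column standing upright on its flat end, 22 mm across opposite flat sides, 50 mm tall, about 57 g (may differ by 30 %), loose. The top 3 mm are a slightly narrower step (17 mm across flats). Origin at the centre of its underside, z up its long axis; its flat sides face along y (both ways) and along the directions 60 degrees either side of that.
- crystal_b: The second smallest beryl crystal: a pale grey-green six-sided column standing upright on its flat end, 32 mm across opposite flat sides, 56 mm tall, about 134 g (may differ by 30 %), loose. The top 3 mm are a slightly narrower step (27 mm across flats). Origin at the centre of its underside, z up its long axis; its flat sides face along y (both ways) and along the directions 60 degrees either side of that.
- crystal_c: The second largest beryl crystal: a pale grey-green six-sided column standing upright on its flat end, 42 mm across opposite flat sides, 62 mm tall, about 256 g (may differ by 30 %), loose. The top 3 mm are a slightly narrower step (37 mm across flats). Origin at the centre of its underside, z up its long axis; its flat sides face along y (both ways) and along the directions 60 degrees either side of that.
- crystal_d: The largest beryl crystal: a pale grey-green six-sided column standing upright on its flat end, 52 mm across opposite flat sides, 68 mm tall, about 430 g (may differ by 30 %), loose. The top 3 mm are a slightly narrower step (47 mm across flats). Origin at the centre of its underside, z up its long axis; its flat sides face along y (both ways) and along the directions 60 degrees either side of that.
- tray_a: The smallest of four square white open trays, for the smallest crystal: 46 mm square inside, 52 mm outside, walls 3 mm thick, floor 3 mm thick, 12 mm tall in all; it is stuck to the desk and does not move. Origin at the centre of its underside (on the desk); x and y along its sides, z up.
- tray_b: The second smallest of four square white open trays, for the second smallest crystal: 58 mm square inside, 64 mm outside, walls 3 mm thick, floor 3 mm thick, 12 mm tall in all; it is stuck to the desk and does not move. Origin at the centre of its underside (on the desk); x and y along its sides, z up.
- tray_c: The second largest of four square white open trays, for the second largest crystal: 70 mm square inside, 76 mm outside, walls 3 mm thick, floor 3 mm thick, 12 mm tall in all; it is stuck to the desk and does not move. Origin at the centre of its underside (on the desk); x and y along its sides, z up.
- tray_d: The largest of four square white open trays, for the largest crystal: 82 mm square inside, 88 mm outside, walls 3 mm thick, floor 3 mm thick, 12 mm tall in all; it is stuck to the desk and does not move. Origin at the centre of its underside (on the desk); x and y along its sides, z up.
- cube_stone: A pale grey cube-shaped mineral, 34 mm each way, loose, among the crystals; not a beryl, not to be moved. Origin at the centre of its underside, x and y along its sides.
- round_stone: A pale grey rounded, dome-like pebble, 50 mm across and 28 mm tall, loose, among the crystals; not a beryl, not to be moved. Origin at the centre of its underside.
Mind the look-alikes: they are no part of the job. Leave any black or turquoise look-alike of the tray_a alone.

How it is judged:
By the outcome, as a careful person would: the job done as asked, in the order asked, and still so for the second after the job is handed in, with the robot touching nothing.
It also fails if it takes over 109 s, if anything falls off the work surface, if the arm or the gripper's body presses on something with over 40 N, if the wrist force passes 120 N, or if a joint passes its speed limit or range.

## Working session

There is one attempt and no reset: what is moved stays moved. The work goes in short steps, Python scripts to look and compute and a tool call to move; the robot and the scene stay as the last step left them, time stands still between calls to the robot, and variables do not carry over. Pictures are saved under pics/ and viewed, at most 14 in all, crops included, and the job is handed in when it is done.

Besides the shell and the picture viewer there is one more tool, called after "Call:" as name(argument=value, ...) on one line, values as JSON. drive_tool: Moves the arm, as the interface text tells. Its arguments: {"type":"object","properties":{"moves":{"type":"array","items":{"type":"number"}},"grip_force":{"type":"number"}},"required":["moves"]}

```bash
mkdir -p pics; ls
python3 - <<'E'
from plant import robot
import cv2,numpy as np
for n in("top","scene"):
    c=robot.read_camera(n); cv2.imwrite(f"pics/{n}0.png",c["color"][:,:,::-1]); np.savez(f"{n}0.npz",**c)
    print(n,c["mtx"].round(1).tolist(),c["R"].round(3).tolist(),c["t"].round(3).tolist())
s=robot.read_state(); print(s); print(robot.grasp_offset)
E
```

```text
pics
top [[470.7, 0.0, 315.7], [0.0, 470.7, 197.6], [0.0, 0.0, 1.0]] [[-0.026, -1.0, 0.01], [-0.991, 0.024, -0.133], [0.133, -0.014, -0.991]] [0.037, 0.525, 1.036]
scene [[470.5, 0.0, 318.4], [0.0, 470.5, 196.5], [0.0, 0.0, 1.0]] [[0.204, 0.979, -0.011], [0.768, -0.167, -0.619], [-0.607, 0.118, -0.786]] [-0.15, -0.349, 1.267]
{'t': 0.1, 'q': array([-1.24739864e+00,  1.31091934e-01,  1.48915217e+00,  4.62255595e-05,
        1.52299373e+00, -8.54446480e-02]), 'dq': array([ 0.00030122, -0.00158981, -0.00058729,  0.00186801,  0.00150345,
        0.00127358]), 'joint_torque': array([ 1.52084809e-03, -5.61340821e+01, -4.93095052e+01,  7.70611363e-02,
        2.91983318e-02, -5.56491318e-05]), 'tool_pos': array([ 0.23846918, -0.55035844,  0.40379833]), 'orientation': array([-3.07457627e+00, -6.37408426e-01,  2.34603533e-04]), 'force': array([-0.78968878, -0.94492254, -0.33770465]), 'wrist_torque': array([ 0.02419344, -0.01154011, -0.05391883]), 'gripper_force': 0.0, 'opening': 0.09293012010340082}
0.1673
```

View pics/top0.png

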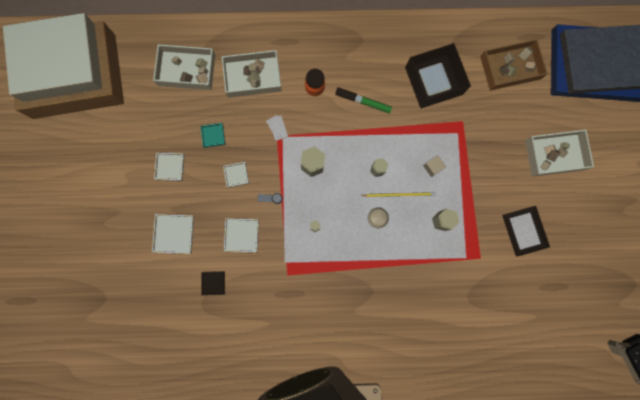

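View pics/scene0.png

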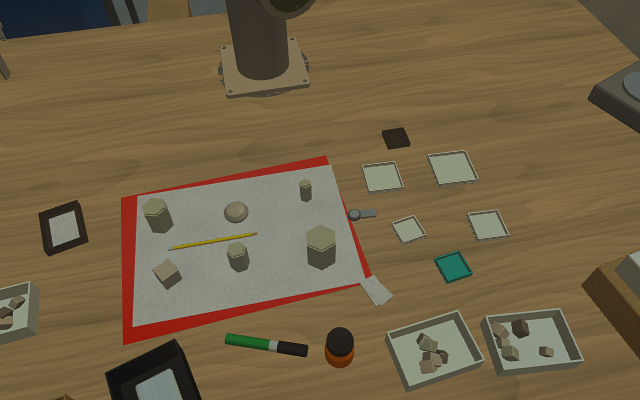

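The top view shows the beryl candidates on the paper: hexagonal columns at (313,161), (380,167), (315,226) and (447,219). The ones to leave are the cube at (434,165) and the dome at (378,217). The white trays are at (236,175), (169,167), (241,236) and (173,234), with a turquoise look-alike at (213,135), a black one at (213,283), and filled trays at the back.

```bash
cat > h.py <<'E'
import cv2,numpy as np
def ray(c,px,z):
    "pixel(s) -> world points on plane z"
    px=np.atleast_2d(np.float64(px)); d=np.c_[px,np.ones(len(px))]@np.linalg.inv(c["mtx"]).T@c["R"]
    o=-c["R"].T@c["t"]; return o+d*((z-o[2])/d[:,2])[:,None]
def cloud(c):
    v,u=np.mgrid[:400,:640]; p=np.stack([u,v,np.ones_like(u)],-1)@np.linalg.inv(c["mtx"]).T*c["depth"][...,None]
    return (p-c["t"])@c["R"]
E
python3 - <<'E'
from h import *
c=dict(np.load("top0.npz")); P=cloud(c); hsv=cv2.cvtColor(c["color"],cv2.COLOR_RGB2HSV)
for n,(u,v) in dict(d=(313,161),b=(380,167),a=(315,226),c=(447,219),cube=(434,165),dome=(378,217)).items():
    w=P[v-16:v+17,u-16:u+17]; z=w[...,2]; zt=np.percentile(z,99.5 if n!='a' else 97)
    m=(z>zt-.006)&(z>.02); q=w[m]; print(n,"ztop",zt.round(4),"cent",q.mean(0).round(4),"n",m.sum(),"area mm2",round(m.sum()*(c["depth"][v,u]/470.7*1000)**2), "desk",np.median(z).round(4))
for n,(u,v) in dict(ta=(236,175),tb=(169,167),tc=(241,236),td=(173,234)).items():
    w=hsv[v-26:v+27,u-28:u+29]; m=((w[...,1]<60)&(w[...,2]>90)).astype(np.uint8)
    k,l,st,ce=cv2.connectedComponentsWithStats(m); i=l[26,28]
    ct=cv2.findContours((l==i).astype(np.uint8),0,2)[0]; h=cv2.convexHull(max(ct,key=cv2.contourArea)).reshape(-1,2)
    r=cv2.minAreaRect((ray(c,h,.012)[:,:2]*1000).astype(np.float32)); print(n,np.round(r[0],1),np.round(r[1],1),round(r[2],1),"z",np.median(P[v-3:v+4,u-3:u+4,2]).round(4))
a=cv2.resize(c["color"][120:265,280:480],None,fx=4,fy=4,interpolation=2); cv2.imwrite("pics/crop1.png",a[:,:,::-1])
E
```

```text
d ztop 0.646 cent [0.384  0.0385 1.0963] n 6 area mm2 30 desk 0.0176
b ztop 0.0606 cent [ 0.5867 -0.1179  0.0912] n 121 area mm2 613 desk 0.0018
a ztop 0.0498 cent [0.4609 0.0285 0.0728] n 88 area mm2 433 desk 0.0011
c ztop 0.0667 cent [ 0.4669 -0.2618  0.0834] n 200 area mm2 976 desk 0.0029
cube ztop 0.0381 cent [ 0.5941 -0.2504  0.0459] n 189 area mm2 1001 desk 0.0017
dome ztop 0.628 cent [0.384  0.0385 1.0963] n 6 area mm2 31 desk 0.0021
ta [968.4 711.7] [58.7 54.3] 11.6 z 0.0035
tb [969.1 711.9] [67.2 72.1] 88.8 z 0.0035
tc [969.2 711.3] [81.2 88.8] 89.8 z 0.0031
td [968.  712.2] [ 94.4 100.5] 88.9 z 0.0027
```

View pics/crop1.png

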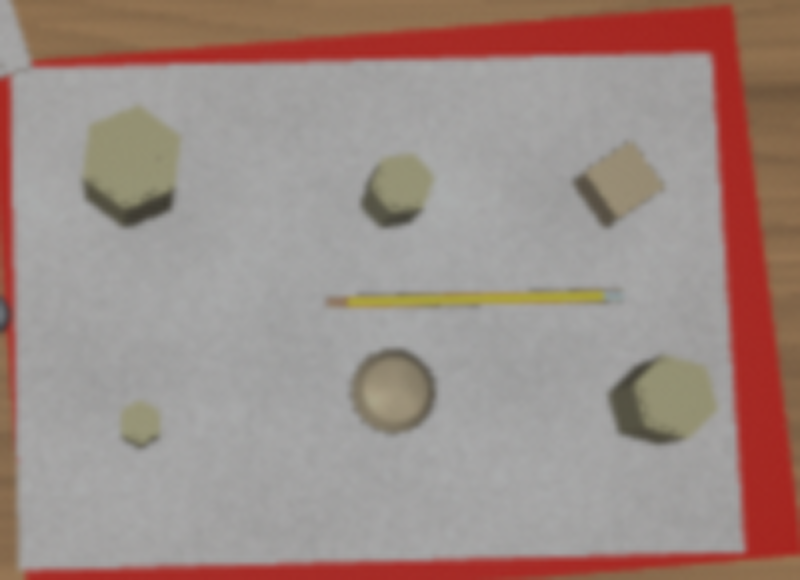

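The crop confirms the four green hexagonal columns; the cube and dome are browner. I'll redo the measurement with the crop offset included and the depth holes masked.

```bash
cat >> h.py <<'E'
def hexfit(c,m,z):
    "mask of top face -> centre, area(mm2), direction (deg, mod 60) of a flat normal, from the 6th moment"
    v,u=np.nonzero(m); X=ray(c,np.c_[u,v],z)[:,:2]; o=X.mean(0); w=(X-o)@[1,1j]
    px=c["px"] if "px" in c else (lambda e:abs(np.cross(e[1]-e[0],e[2]-e[0])))(ray(c,[[u.mean(),v.mean()],[u.mean()+1,v.mean()],[u.mean(),v.mean()+1]],z)[:,:2])
    A=len(u)*px*1e6; M=(w**6).sum(); vert=np.degrees(np.angle(M))/6
    return o,A,np.sqrt(A/.866),(vert+30)%60
E
python3 - <<'E' 2>/dev/null
from h import *
c=dict(np.load("top0.npz")); P=cloud(c); P[c["depth"]==0]=0; hsv=cv2.cvtColor(c["color"],cv2.COLOR_RGB2HSV)
for n,(u,v),H in (("d",(313,158),.068),("b",(380,166),.056),("a",(315,225),.05),("c",(449,219),.062)):
    print(n,hsv[v,u],hsv[v+14,u],"ztop",np.median(P[v-2:v+3,u-2:u+3,2]).round(4))
    s0=hsv.astype(int); m=(abs(s0[...,0]-s0[v,u,0])<=5)&(s0[...,1]>s0[v,u,1]-28)&(s0[...,2]>s0[v,u,2]-35)
    l=cv2.connectedComponents(m.astype(np.uint8),connectivity=4)[1]
    o,A,af,t=hexfit(c,l==l[v,u],H); print("  ",o.round(4),"flats",af.round(1),"normal",t.round(1))
for n,(u,v) in dict(ta=(236,175),tb=(169,167),tc=(241,236),td=(173,234)).items():
    w=hsv[v-26:v+27,u-28:u+29]; m=((w[...,1]<60)&(w[...,2]>90)).astype(np.uint8)
    l=cv2.connectedComponents(m)[1]; i=l[26,28]
    ct=cv2.findContours((l==i).astype(np.uint8),0,2)[0]; h=cv2.convexHull(max(ct,key=cv2.contourArea)).reshape(-1,2)+[u-28,v-26]
    r=cv2.minAreaRect((ray(c,h,.012)[:,:2]*1000).astype(np.float32)); print(n,np.round(r[0],1),np.round(r[1],1),round(r[2],1))
E
```

```text
d [ 27  57 148] [24 54 76] ztop 0.068
   [0.6092 0.0292] flats 51.4 normal 21.1
b [ 28  55 149] [  0   0 165] ztop 0.0568
   [ 0.5933 -0.1226] flats 31.4 normal 6.2
a [ 27  54 151] [  0   2 165] ztop 0.0508
   [0.4617 0.0282] flats 22.7 normal 28.3
c [ 28  56 147] [  0   2 162] ztop 0.0619
   [ 0.4685 -0.268 ] flats 41.8 normal 41.8
ta [588.9 209.1] [53.1 53. ] 9.4
tb [612.1 365.3] [64.9 66.3] 86.4
tc [447.4 197.6] [77.  77.8] 86.6
td [454.6 354.1] [89.3 89.6] 86.4
```

Heights, across-flats sizes and tray sizes all match the description. Next I go to crystal_a: turn the fingers to its flats, then travel.

Call:
drive_tool(moves=[60,0,0,0,0,0,-7,60,0,0,0,0,0,-7,60,0,0,0,0,0,-7,60,0,0,0,0,0,-7,60,0,0,0,0,0,-7,60,40,-7,0,0,0,0,60,40,-7,0,0,0,0,60,40,-7,0,0,0,0])

```text
t: 0.9
tool_pos: [0.2836, -0.4361, 0.4039]
orientation: [-2.742, -1.531, -0.0]
force: [1.1, 0.9, 0.6]
opening: 0.0599
gripper_force: 0.0
```

Call:
drive_tool(moves=[60,40,-7,0,0,0,0,60,40,-7,0,0,0,0,60,40,-7,0,0,0,0,60,40,-7,0,0,0,0,60,40,-7,0,0,0,0,60,40,-7,0,0,0,0,60,40,-7,0,0,0,0,60,40,-7,0,0,0,0])

```text
t: 1.7
tool_pos: [0.4034, -0.1337, 0.4045]
orientation: [-2.742, -1.533, 0.0]
force: [0.4, -0.4, 0.4]
opening: 0.06
gripper_force: 0.0
```

Call:
drive_tool(moves=[60,40,-8,0,0,0,0,60,40,-8,0,0,0,0,60,40,-8,0,0,0,0,60,40,-8,0,0,0,0,60,10,-4,0,0,0,0,60,0,0,0,0,0,0])

```text
t: 2.3
tool_pos: [0.4616, 0.0295, 0.4042]
orientation: [-2.739, -1.537, 0.002]
force: [0.2, -0.6, -0.2]
opening: 0.0596
gripper_force: 0.0
```

```bash
cat >> h.py <<'E'
GO=.1673
def here(s):
    R=cv2.Rodrigues(np.array(s["orientation"]))[0]; p=np.array(s["tool_pos"]); return p,R
def go(s,xy,zg,phi=None):
    "tool-axis shift (mm) of grasp point to xy,zg after turning y-dir to phi(mod 60)"
    p,R=here(s); f=np.degrees(np.arctan2(R[1,1],R[0,1])); d=0
    if phi is not None: d=(phi-f+30)%60-30
    g=p+GO*R[:,2]; f2=np.radians(f+d); D=np.r_[xy,zg]-g
    ey=np.array([np.cos(f2),np.sin(f2),0]); ex=np.array([-np.sin(f2),np.cos(f2),0])
    print("t",round(s["t"],1),"grasp",g.round(4),"tilt",R[:,2].round(3),"ydir",f.round(1),"| turn about tool z",-round(d,1),"shift x,y,z mm",(1000*np.array([D@ex,D@ey,-D[2]])).round(1))
E
python3 - <<'E'
from h import *; from plant import robot
c=robot.read_camera("wrist"); np.savez("w1.npz",**c); cv2.imwrite("pics/w1.png",c["color"][:,:,::-1])
go(robot.read_state(),[.4617,.0282],.036,28.3); print(c["R"].round(3).tolist(),(-c["R"].T@c["t"]).round(3))
E
```

```text
t 2.4 grasp [0.4613 0.0284 0.237 ] tilt [-0.001 -0.    -1.   ] ydir -31.5 | turn about tool z 0.2 shift x,y,z mm [1.00e-01 4.00e-01 2.01e+02]
[[0.853, -0.523, -0.001], [-0.501, -0.818, 0.283], [-0.149, -0.241, -0.959]] [0.503 0.097 0.385]
```

View pics/w1.png

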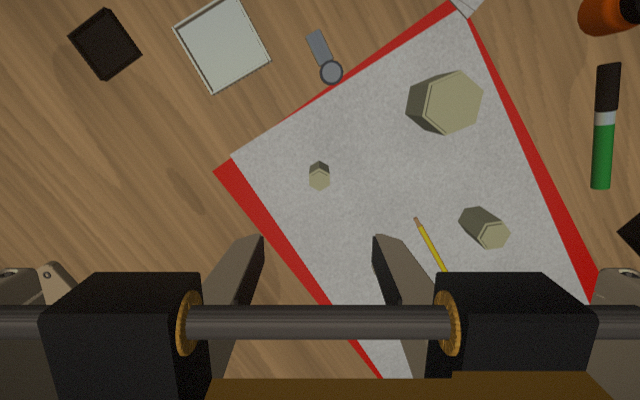

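The wrist view shows crystal_a at (319,180) with its flats facing the fingers left and right, plus d at (445,103), b at (490,235) and tray_c at (221,45). I'll refine from this view.

```bash
cat >> h.py <<'E'
def top(c,xy,H,tol=30):
    "top face of a crystal near xy: seed pixel by projection, then colour flood"
    q=c["mtx"]@(c["R"]@np.r_[xy,H]+c["t"]); u,v=(q[:2]/q[2]).round().astype(int)
    s=cv2.medianBlur(cv2.cvtColor(c["color"],cv2.COLOR_RGB2HSV),3).astype(int); p=np.median(s[v-2:v+3,u-2:u+3].reshape(-1,3),0)
    m=(abs(s[...,0]-p[0])<=5)&(abs(s[...,1]-p[1])<tol)&(s[...,2]>p[2]-tol)
    l=cv2.connectedComponents(m.astype(np.uint8),connectivity=4)[1]
    o,A,af,t=hexfit(c,l==l[v,u],H); print((u,v),p,o.round(4),"flats",af.round(1),"normal",t.round(1))
E
python3 - 2>/dev/null <<'E'
from h import *
c=dict(np.load("w1.npz"))
for xy,H in (([.4617,.0282],.05),([.6092,.0292],.068),([.5933,-.1226],.056)):
    for tol in (20,30,40): top(c,xy,H,tol)
E
```

```text
(np.int64(319), np.int64(180)) [ 26.  60. 140.] [0.4625 0.0286] flats 21.5 normal 29.5
(np.int64(319), np.int64(180)) [ 26.  60. 140.] [0.4625 0.0287] flats 22.1 normal 29.2
(np.int64(319), np.int64(180)) [ 26.  60. 140.] [0.4625 0.0288] flats 22.6 normal 25.8
(np.int64(453), np.int64(103)) [ 26.  63. 138.] [0.6089 0.0299] flats 51.0 normal 21.5
(np.int64(453), np.int64(103)) [ 26.  63. 138.] [0.6087 0.03  ] flats 51.8 normal 21.5
(np.int64(453), np.int64(103)) [ 26.  63. 138.] [0.6088 0.03  ] flats 52.2 normal 21.7
(np.int64(494), np.int64(235)) [ 27.  63. 135.] [ 0.5928 -0.1227] flats 30.5 normal 7.8
(np.int64(494), np.int64(235)) [ 27.  63. 135.] [ 0.5927 -0.1223] flats 31.7 normal 7.7
(np.int64(494), np.int64(235)) [ 27.  63. 135.] [ 0.5925 -0.1222] flats 32.5 normal 7.3
```

Call:
drive_tool(moves=[50,0,1,40,0,0,0,50,0,0,40,0,0,0,50,0,0,40,0,0,0,50,0,0,40,0,0,0,50,0,0,30,0,0,0,50,0,0,11,0,0,0,50,0,0,0,0,0,0])

```text
t: 3.05
tool_pos: [0.4615, 0.0266, 0.2024]
orientation: [-2.742, -1.53, 0.005]
force: [-0.2, -1.2, 0.2]
opening: 0.0501
gripper_force: 0.0
```

Call:
drive_tool(moves=[10,0,0,0,0,0,0,10,0,0,0,0,0,0,10,0,0,0,0,0,0,10,0,0,0,0,0,0,10,0,0,0,0,0,0,10,0,0,0,0,0,0], grip_force=15)

```text
t: 3.65
tool_pos: [0.4631, 0.0278, 0.2048]
orientation: [2.741, 1.533, 0.002]
force: [-1.4, -0.6, 7.1]
opening: 0.0221
gripper_force: 15.0
```

Run:
```python
from h import *; from plant import robot
s=robot.read_state(); go(s,[.5889,.2091],.15); print(s["opening"],s["gripper_force"])
```

```text
t 3.6 grasp [0.4634 0.0278 0.0375] tilt [ 0.002 -0.    -1.   ] ydir -31.6 | turn about tool z 0 shift x,y,z mm [ 220.2   12.  -112.5]
0.022139362351723528 15.000733767083148
```

Call:
drive_tool(moves=[10,0,0,-10,0,0,0,10,0,0,-25,0,0,0,10,0,0,-30,0,0,0,10,0,0,-25,0,0,0,10,15,1,-15,0,0,0,10,30,2,-7,0,0,0,10,35,2,0,0,0,0,10,35,2,0,0,0,0])

```text
t: 4.45
tool_pos: [0.5294, 0.1231, 0.317]
orientation: [2.742, 1.532, 0.002]
force: [0.9, -0.8, -0.9]
opening: 0.022
gripper_force: 15.0
```

Call:
drive_tool(moves=[10,35,2,0,0,0,0,10,35,2,0,0,0,0,10,20,1,0,0,0,0,10,12,0,0,0,0,0,10,3,0,0,0,0,0,10,0,0,0,0,0,0,10,0,0,0,0,0,0])

```text
t: 5.15
tool_pos: [0.5876, 0.2081, 0.3158]
orientation: [2.742, 1.532, -0.001]
force: [-0.5, 0.2, -1.0]
opening: 0.022
gripper_force: 15.0
```

```bash
cat > look.py <<'E'
import sys
from h import *; from plant import robot
n=sys.argv[1]; xy=[float(sys.argv[2]),float(sys.argv[3])]; zg=float(sys.argv[4]); side=float(sys.argv[5])
c=robot.read_camera("wrist"); np.savez(n+".npz",**c); cv2.imwrite(f"pics/{n}.png",c["color"][:,:,::-1])
hsv=cv2.cvtColor(c["color"],cv2.COLOR_RGB2HSV); m=((hsv[...,1]<50)&(hsv[...,2]>90)).astype(np.uint8)
l,st=cv2.connectedComponentsWithStats(m)[1:3]
for i in range(1,len(st)):
    if st[i,4]<1500: continue
    h=cv2.convexHull(max(cv2.findContours((l==i).astype(np.uint8),0,2)[0],key=cv2.contourArea)).reshape(-1,2)
    r=cv2.minAreaRect((ray(c,h,.012)[:,:2]*1000).astype(np.float32)); print("white",st[i].tolist(),np.round(r[0],1),np.round(r[1],1),round(r[2],1))
s=robot.read_state(); go(s,xy,zg); print(s["opening"],s["gripper_force"],np.round(s["force"],1))
E
python3 look.py w2 .5889 .2091 .0415 52
```

```text
white [186, 0, 106, 67, 4212] [611.4 362.6] [54.5 63.5] 86.2
white [525, 0, 115, 181, 8670] [833.1 158.9] [ 68.2 142.4] 5.6
white [20, 55, 145, 141, 9589] [453.5 355.6] [88.5 87.5] 86.6
white [278, 148, 79, 74, 2953] [589.  210.6] [51.9 52.2] 9.4
white [385, 181, 122, 108, 3831] [673.5 109.7] [103.2 100.7] 47.6
white [145, 221, 98, 59, 2717] [449.5 209.7] [56.9 80.7] 86.5
white [280, 339, 76, 40, 2783] [490.7  51.3] [50.6 81.3] 58.3
t 5.2 grasp [0.5876 0.208  0.1485] tilt [-0. -0. -1.] ydir -31.6 | turn about tool z 0 shift x,y,z mm [  1.6   0.5 107. ]
0.021890483641591366 14.99783023566124 [-0.3 -0.2 -0.2]
```

View pics/w2.png

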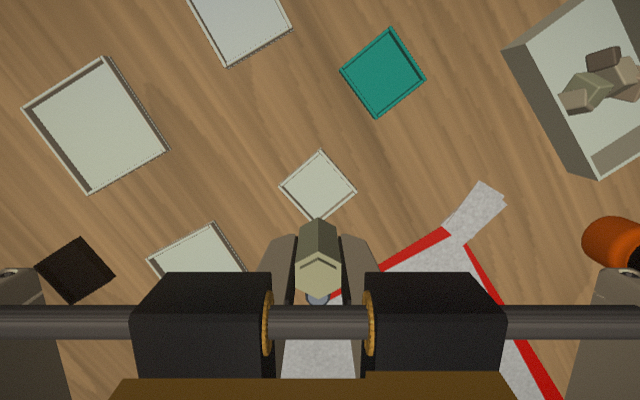

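The crystal is held upright at (318,275), and tray_a at (317,186) is seen at (589, 210.6) with a 52 mm side. Next is the lowering.

Call:
drive_tool(moves=[10,2.4,0,20,0,0,0,10,0,0,30,0,0,0,10,0,0,30,0,0,0,10,0,0,15,0,0,0,10,0,0,7,0,0,0,10,0,0,4,0,0,0,10,0,0,0,0,0,0,10,0,0,0,0,0,0])

```text
t: 6.0
tool_pos: [0.5899, 0.2111, 0.2113]
orientation: [2.742, 1.533, 0.004]
force: [0.5, -0.0, -0.6]
opening: 0.0222
gripper_force: 15.0
```

Run:
```python
from h import *; from plant import robot
s=robot.read_state(); go(s,[.589,.210],.0405); print(s["force"])
```

```text
t 6.0 grasp [0.5903 0.2112 0.044 ] tilt [ 0.002  0.001 -1.   ] ydir -31.6 | turn about tool z 0 shift x,y,z mm [-1.7 -0.5  3.5]
[ 0.50616996 -0.00863868 -0.58691231]
```

Call:
drive_tool(moves=[10,-1,0,2,0,0,0,10,0,0,1,0,0,0,10,0,0,0,0,0,0,10,0,0,0,0,0,0])

```text
t: 6.4
tool_pos: [0.5891, 0.2102, 0.2079]
orientation: [2.742, 1.533, 0.002]
force: [-1.8, -0.6, 5.4]
opening: 0.0216
gripper_force: 15.0
```

Call:
drive_tool(moves=[26,0,0,0,0,0,0,26,0,0,0,0,0,0,40,0,0,0,0,0,0,40,0,0,0,0,0,0])

```text
t: 6.8
tool_pos: [0.5886, 0.2101, 0.2065]
orientation: [-2.742, -1.533, 0.0]
force: [-0.2, -0.2, -0.3]
opening: 0.037
gripper_force: 0.0
```

Call:
drive_tool(moves=[40,0,0,-15,0,0,0,40,0,0,-35,0,0,0,40,0,0,-40,0,0,0,40,0,0,-40,0,0,0,40,0,0,-30,0,0,0,40,0,0,0,0,0,0])

```text
t: 7.4
tool_pos: [0.5901, 0.2105, 0.3748]
orientation: [2.74, 1.532, 0.017]
force: [0.5, -0.5, 0.8]
opening: 0.0401
gripper_force: 0.0
```

```bash
python3 - 2>/dev/null <<'E'
from h import *; from plant import robot
c=robot.read_camera("top"); c2=robot.read_camera("wrist"); cv2.imwrite("pics/w3.png",c2["color"][:,:,::-1])
top(c2,[.589,.21],.053)
s=robot.read_state(); go(s,[.5929,-.1224],.2,7.5); print(s["force"])
E
```

```text
(np.int64(315), np.int64(190)) [ 26.  65. 158.] [0.5905 0.2091] flats 23.7 normal 8.1
t 7.5 grasp [0.5895 0.2103 0.2016] tilt [ 0.003  0.001 -1.   ] ydir -31.6 | turn about tool z 20.9 shift x,y,z mm [-199.8  266.1    1.6]
[-0.66779359 -0.53138128 -0.93481789]
```

View pics/w3.png

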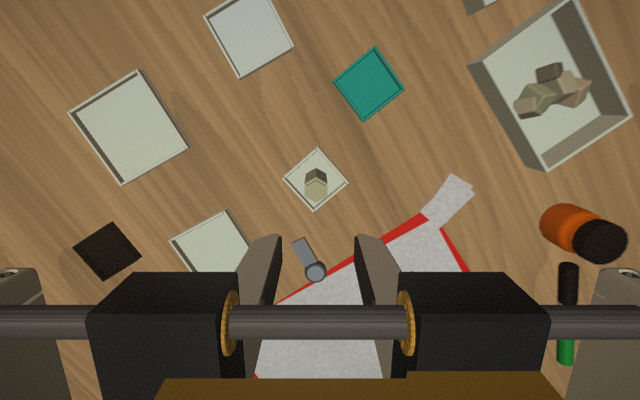

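Crystal_a stands upright in the middle of tray_a at (316,185). Next is crystal_b.

Call:
drive_tool(moves=[60,0,0,0,0,0,7,60,0,0,0,0,0,7,60,0,0,0,0,0,6.9,60,-15,20,0,0,0,0,60,-25,33,0,0,0,0,60,-25,33,0,0,0,0,60,-25,33,0,0,0,0,60,-25,33,0,0,0,0])

```text
t: 8.3
tool_pos: [0.5892, 0.0181, 0.365]
orientation: [-2.973, -1.011, 0.004]
force: [0.7, -0.9, 0.1]
opening: 0.0599
gripper_force: 0.0
```

Call:
drive_tool(moves=[60,-25,33,0,0,0,0,60,-25,33,0,0,0,0,60,-20,28,0,0,0,0,60,-15,20,0,0,0,0,60,0,0,0,0,0,0,60,0,0,0,0,0,0])

```text
t: 8.9
tool_pos: [0.5916, -0.1228, 0.3652]
orientation: [-2.974, -1.008, 0.003]
force: [-0.3, 0.4, 0.4]
opening: 0.0602
gripper_force: 0.0
```

```bash
python3 - 2>/dev/null <<'E'
from h import *; from plant import robot
c=robot.read_camera("wrist")
for t in (20,30): top(c,[.5929,-.1224],.056,t); 
s=robot.read_state(); go(s,[.5929,-.1224],.04,7.5)
E
```

```text
(np.int64(319), np.int64(189)) [ 27.  60. 138.] [ 0.5941 -0.1223] flats 31.3 normal 7.6
(np.int64(319), np.int64(189)) [ 27.  60. 138.] [ 0.5943 -0.1226] flats 31.9 normal 7.7
t 8.9 grasp [ 0.5914 -0.1219  0.1982] tilt [-0.002  0.001 -1.   ] ydir -52.5 | turn about tool z 0.0 shift x,y,z mm [  0.9   1.3 158.2]
```

Call:
drive_tool(moves=[60,1.6,1.7,40,0,0,0,60,0,0,40,0,0,0,60,0,0,40,0,0,0,60,0,0,26,0,0,0,60,0,0,10,0,0,0,60,0,0,2,0,0,0,60,0,0,0,0,0,0])

```text
t: 9.65
tool_pos: [0.595, -0.1226, 0.2099]
orientation: [2.974, 1.011, 0.002]
force: [0.2, -0.2, 0.4]
opening: 0.0601
gripper_force: 0.0
```

Call:
drive_tool(moves=[20,0,0,0,0,0,0,20,0,0,0,0,0,0,20,0,0,0,0,0,0,20,0,0,0,0,0,0,20,0,0,0,0,0,0,20,0,0,0,0,0,0], grip_force=20)

```text
t: 10.25
tool_pos: [0.5947, -0.1232, 0.2094]
orientation: [2.974, 1.01, 0.001]
force: [-1.6, 0.9, 5.3]
opening: 0.0316
gripper_force: 20.0
```

Run:
```python
from h import *; from plant import robot
s=robot.read_state(); go(s,[.612,.365],.15); print(s["opening"],s["gripper_force"],s["force"])
```

```text
t 10.2 grasp [ 0.5948 -0.1232  0.0421] tilt [ 0.001 -0.    -1.   ] ydir -52.5 | turn about tool z 0 shift x,y,z mm [ 311.  -376.8 -107.9]
0.0315957149749816 20.000882148742676 [-1.57293064  0.93240496  5.3488031 ]
```

Call:
drive_tool(moves=[20,0,0,-10,0,0,0,20,0,0,-25,0,0,0,20,0,0,-30,0,0,0,20,0,0,-25,0,0,0,20,8,-9,-13,0,0,0,20,17,-20,-5,0,0,0,20,24,-29,0,0,0,0,20,24,-29,0,0,0,0])

```text
t: 11.05
tool_pos: [0.599, -0.008, 0.3166]
orientation: [-2.975, -1.009, 0.0]
force: [0.4, 0.7, -1.1]
opening: 0.0315
gripper_force: 20.0
```

Call:
drive_tool(moves=[20,24,-29,0,0,0,0,20,24,-29,0,0,0,0,20,24,-29,0,0,0,0,20,24,-29,0,0,0,0,20,24,-29,0,0,0,0,20,24,-29,0,0,0,0,20,24,-29,0,0,0,0,20,24,-29,0,0,0,0])

```text
t: 11.85
tool_pos: [0.6093, 0.2937, 0.3159]
orientation: [-2.974, -1.011, 0.002]
force: [0.8, 0.1, -1.6]
opening: 0.032
gripper_force: 20.0
```

Call:
drive_tool(moves=[20,23,-28,0,0,0,0,20,14,-17,0,0,0,0,20,8,-10,0,0,0,0,20,0,0,0,0,0,0,20,0,0,0,0,0,0])

```text
t: 12.35
tool_pos: [0.6123, 0.3619, 0.3162]
orientation: [2.974, 1.01, -0.002]
force: [0.0, 0.2, -0.7]
opening: 0.0319
gripper_force: 20.0
```

```bash
python3 look.py w4 .612 .3645 .0455 64
```

```text
white [499, 0, 141, 83, 1630] [849.6 296.7] [87.6 71.2] 84.2
white [579, 64, 61, 118, 3060] [805.9 194.7] [101.7  49.8] 53.0
white [264, 139, 99, 80, 4107] [611.7 366.8] [63.7 63.7] 86.4
white [543, 242, 58, 63, 1949] [693.9 114.5] [69.6 39.4] 27.0
t 12.4 grasp [0.6124 0.3612 0.1491] tilt [-0.001 -0.001 -1.   ] ydir -52.5 | turn about tool z 0 shift x,y,z mm [  1.7  -2.8 103.6]
0.031964664213327686 19.999265670776367 [-0.4 -0.4 -1.4]
```

Call:
drive_tool(moves=[20,2.6,-4,20,0,0,0,20,0,0,30,0,0,0,20,0,0,30,0,0,0,20,0,0,14,0,0,0,20,0,0,6,0,0,0,20,0,0,2,0,0,0,20,0,0,1,0,0,0,20,0,0,0,0,0,0])

```text
t: 13.2
tool_pos: [0.6128, 0.3674, 0.2156]
orientation: [-2.974, -1.01, -0.004]
force: [0.3, 0.1, 0.3]
opening: 0.0318
gripper_force: 20.0
```

Run:
```python
from h import *; from plant import robot
for i in range(3):
    s=robot.read_state(); go(s,[.612,.366],.0451); print(s["force"])
    robot.read_camera("top")
```

```text
t 13.2 grasp [0.6132 0.3676 0.0483] tilt [ 0.002  0.001 -1.   ] ydir -52.5 | turn about tool z 0 shift x,y,z mm [-1.9  0.5  3.2]
[0.3462901  0.12737406 0.29201193]
t 13.2 grasp [0.6131 0.3676 0.0482] tilt [ 0.002  0.001 -1.   ] ydir -52.5 | turn about tool z 0 shift x,y,z mm [-1.8  0.6  3.1]
[ 0.06134688  0.83571646 -0.8699111 ]
t 13.3 grasp [0.6129 0.3676 0.048 ] tilt [ 0.002  0.001 -1.   ] ydir -52.5 | turn about tool z 0 shift x,y,z mm [-1.7  0.7  2.9]
[-0.17093008  0.48024137 -1.71403138]
```

Call:
drive_tool(moves=[20,-1,0.3,1.5,0,0,0,20,0,0,1,0,0,0,20,0,0,0,0,0,0,20,0,0,0,0,0,0])

```text
t: 13.75
tool_pos: [0.6117, 0.3664, 0.2124]
orientation: [-2.975, -1.01, -0.002]
force: [-0.8, -1.0, 4.7]
opening: 0.032
gripper_force: 20.0
```

Contact (4.7 N), so I release and raise, then go to crystal_c.

Call:
drive_tool(moves=[36,0,0,0,0,0,0,36,0,0,0,0,0,0,50,0,0,0,0,0,0,50,0,0,0,0,0,0])

```text
t: 14.15
tool_pos: [0.6114, 0.3663, 0.211]
orientation: [2.975, 1.01, -0.001]
force: [0.6, 0.3, 0.9]
opening: 0.0474
gripper_force: 0.0
```

Call:
drive_tool(moves=[50,0,0,-15,0,0,0,50,0,0,-35,0,0,0,50,0,0,-40,0,0,0,50,0,0,-40,0,0,0,50,0,0,-30,0,0,0,50,0,0,0,0,0,0])

```text
t: 14.75
tool_pos: [0.6126, 0.3669, 0.3803]
orientation: [-2.973, -1.01, -0.019]
force: [-0.2, 0.1, 0.3]
opening: 0.05
gripper_force: 0.0
```

```bash
python3 - 2>/dev/null <<'E'
from h import *; from plant import robot
c2=robot.read_camera("wrist"); cv2.imwrite("pics/w5.png",c2["color"][:,:,::-1])
top(c2,[.612,.366],.059,20)
s=robot.read_state(); go(s,[.4685,-.268],.2,41.8); print(s["force"])
E
```

```text
(np.int64(317), np.int64(192)) [ 26.  65. 161.] [0.6113 0.3653] flats 32.1 normal 17.9
t 14.8 grasp [0.6134 0.3673 0.2095] tilt [ 0.007  0.004 -1.   ] ydir -52.5 | turn about tool z 25.7 shift x,y,z mm [-271.7  592.2    9.5]
[-0.54681963  0.09750498  0.12904242]
```

View pics/w5.png

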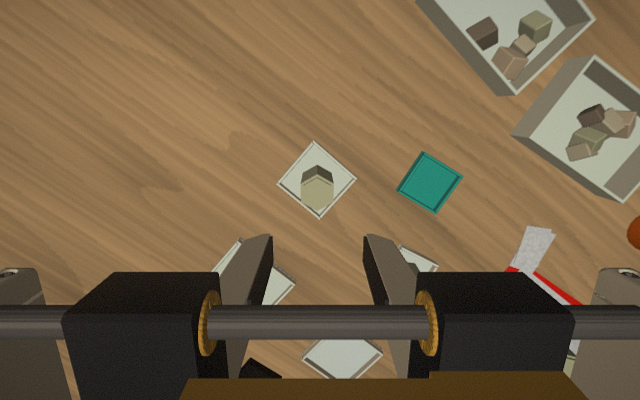

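Crystal_b is upright and centred in tray_b at (317,185). Next is crystal_c.

Call:
drive_tool(moves=[70,0,0,0,0,0,8.5,70,0,0,0,0,0,8.5,70,0,0,0,0,0,8.5,70,-8,18,0,0,0,0,70,-17,37,0,0,0,0,70,-17,37,0,0,0,0,70,-17,37,0,0,0,0,70,-17,37,0,0,0,0])

```text
t: 15.6
tool_pos: [0.5707, 0.1866, 0.37]
orientation: [3.124, 0.329, -0.003]
force: [0.5, -0.4, 0.4]
opening: 0.0698
gripper_force: 0.0
```

Call:
drive_tool(moves=[70,-17,37,0,0,0,0,70,-17,37,0,0,0,0,70,-17,37,0,0,0,0,70,-17,37,0,0,0,0,70,-17,37,0,0,0,0,70,-17,37,0,0,0,0,70,-17,37,0,0,0,0,70,-17,37,0,0,0,0])

```text
t: 16.4
tool_pos: [0.4993, -0.1311, 0.3703]
orientation: [-3.124, -0.329, 0.002]
force: [1.3, -0.3, -0.1]
opening: 0.0703
gripper_force: 0.0
```

Call:
drive_tool(moves=[70,-17,37,0,0,0,0,70,-17,37,0,0,0,0,70,-16,36,0,0,0,0,70,-10,20,0,0,0,0,70,0,0,0,0,0,0,70,0,0,0,0,0,0])

```text
t: 17.0
tool_pos: [0.4684, -0.2693, 0.3703]
orientation: [-3.123, -0.327, 0.002]
force: [0.5, -0.1, 0.5]
opening: 0.0701
gripper_force: 0.0
```

```bash
python3 - 2>/dev/null <<'E'
from h import *; from plant import robot
c=robot.read_camera("wrist")
for t in (20,30): top(c,[.4685,-.268],.062,t); 
s=robot.read_state(); go(s,[.4685,-.268],.043,41.8)
E
```

```text
(np.int64(317), np.int64(190)) [ 27.  62. 148.] [ 0.4692 -0.268 ] flats 41.2 normal 41.5
(np.int64(317), np.int64(190)) [ 27.  62. 148.] [ 0.4692 -0.2681] flats 41.7 normal 41.0
t 17.1 grasp [ 0.4685 -0.2685  0.2032] tilt [-0.001  0.001 -1.   ] ydir -78.0 | turn about tool z 0.2 shift x,y,z mm [ 1.000e-01 -4.000e-01  1.602e+02]
```

Call:
drive_tool(moves=[70,0.5,0,40,0,0,0.5,70,0,0,40,0,0,0,70,0,0,40,0,0,0,70,0,0,28,0,0,0,70,0,0,10,0,0,0,70,0,0,2,0,0,0,70,0,0,0,0,0,0])

```text
t: 17.75
tool_pos: [0.47, -0.269, 0.2124]
orientation: [3.125, 0.317, 0.002]
force: [0.4, 0.1, -0.3]
opening: 0.0696
gripper_force: 0.0
```

Call:
drive_tool(moves=[30,0,0,0,0,0,0,30,0,0,0,0,0,0,30,0,0,0,0,0,0,30,0,0,0,0,0,0,30,0,0,0,0,0,0,30,0,0,0,0,0,0], grip_force=28)

```text
t: 18.35
tool_pos: [0.4695, -0.2694, 0.2119]
orientation: [3.125, 0.315, 0.001]
force: [-1.7, 1.3, 6.4]
opening: 0.0418
gripper_force: 28.0
```

Run:
```python
from h import *; from plant import robot
s=robot.read_state(); go(s,[.448,.198],.15); print(s["opening"],s["gripper_force"],s["force"])
```

```text
t 18.4 grasp [ 0.4696 -0.2695  0.0446] tilt [ 0.001 -0.    -1.   ] ydir -78.5 | turn about tool z 0 shift x,y,z mm [  72.2 -462.3 -105.4]
0.041846063285029884 28.001073002815247 [-1.73852648  1.26702659  6.41845079]
```

Call:
drive_tool(moves=[30,0,0,-10,0,0,0,30,0,0,-25,0,0,0,30,0,0,-30,0,0,0,30,0,0,-25,0,0,0,30,2,-12,-12,0,0,0,30,4,-25,-3,0,0,0,30,5,-34,0,0,0,0,30,5,-34,0,0,0,0])

```text
t: 19.15
tool_pos: [0.4632, -0.1616, 0.3156]
orientation: [-3.125, -0.314, 0.002]
force: [0.4, -0.1, -2.6]
opening: 0.0418
gripper_force: 28.0
```

Call:
drive_tool(moves=[30,6,-35,0,0,0,0,30,6,-35,0,0,0,0,30,6,-35,0,0,0,0,30,6,-35,0,0,0,0,30,6,-35,0,0,0,0,30,6,-35,0,0,0,0,30,6,-35,0,0,0,0,30,5,-35,0,0,0,0])

```text
t: 19.95
tool_pos: [0.4529, 0.1224, 0.3155]
orientation: [-3.126, -0.316, 0.002]
force: [0.9, -0.6, -1.9]
opening: 0.0414
gripper_force: 28.0
```

Call:
drive_tool(moves=[30,4,-35,0,0,0,0,30,3,-25,0,0,0,0,30,2,-12,0,0,0,0,30,0,-5,0,0,0,0,30,0,0,0,0,0,0,30,0,0,0,0,0,0])

```text
t: 20.55
tool_pos: [0.4475, 0.197, 0.316]
orientation: [3.125, 0.314, -0.001]
force: [-0.4, -0.5, -2.3]
opening: 0.0417
gripper_force: 28.0
```

```bash
python3 look.py w6 .448 .198 .0476 76
```

```text
white [304, 0, 67, 55, 2393] [582.5 208.9] [38.6 51.3] 10.7
white [400, 0, 240, 305, 47933] [511.2 -10.9] [229.9 249. ] 89.9
white [87, 87, 111, 122, 9265] [454.6 356. ] [87.2 88.8] 86.4
white [266, 142, 102, 83, 4864] [447.1 198.9] [75.4 76.7] 86.5
t 20.6 grasp [0.4476 0.1968 0.1488] tilt [-0. -0. -1.] ydir -78.5 | turn about tool z 0 shift x,y,z mm [  0.7  -1.1 101.2]
0.04219440542004811 27.999531626701355 [ 0.1 -0.4 -2.8]
```

Call:
drive_tool(moves=[30,-0.5,-1.5,20,0,0,0,30,0,0,30,0,0,0,30,0,0,30,0,0,0,30,0,0,13,0,0,0,30,0,0,6,0,0,0,30,0,0,2,0,0,0,30,0,0,1,0,0,0,30,0,0,0,0,0,0])

```text
t: 21.4
tool_pos: [0.4474, 0.1993, 0.2155]
orientation: [-3.125, -0.315, -0.003]
force: [1.0, -0.0, -2.3]
opening: 0.0418
gripper_force: 28.0
```

Run:
```python
from h import *; from plant import robot
s=robot.read_state(); go(s,[.4473,.1984],.0476); print(s["force"])
```

```text
t 21.4 grasp [0.4478 0.1994 0.0482] tilt [ 0.002  0.001 -1.   ] ydir -78.5 | turn about tool z 0 shift x,y,z mm [-0.7  0.9  0.6]
[ 0.97540029 -0.01333622 -2.26203108]
```

Call:
drive_tool(moves=[30,-0.5,0.7,1,0,0,0,30,0,0,0,0,0,0,30,0,0,0,0,0,0])

```text
t: 21.7
tool_pos: [0.4472, 0.1988, 0.2149]
orientation: [-3.125, -0.315, -0.004]
force: [0.3, 1.2, 5.7]
opening: 0.0417
gripper_force: 28.0
```

Call:
drive_tool(moves=[46,0,0,0,0,0,0,46,0,0,0,0,0,0,60,0,0,0,0,0,0,60,0,0,0,0,0,0])

```text
t: 22.1
tool_pos: [0.4463, 0.1983, 0.2131]
orientation: [3.126, 0.315, -0.0]
force: [-0.4, -0.3, -0.2]
opening: 0.0571
gripper_force: 0.0
```

Call:
drive_tool(moves=[60,0,0,-15,0,0,0,60,0,0,-35,0,0,0,60,0,0,-40,0,0,0,60,0,0,-40,0,0,0,60,0,0,-30,0,0,0,60,0,0,0,0,0,0])

```text
t: 22.7
tool_pos: [0.4477, 0.1988, 0.3787]
orientation: [-3.124, -0.315, -0.013]
force: [0.4, 0.3, 0.0]
opening: 0.0601
gripper_force: 0.0
```

```bash
python3 - 2>/dev/null <<'E'
from h import *; from plant import robot
c2=robot.read_camera("wrist"); cv2.imwrite("pics/w7.png",c2["color"][:,:,::-1])
top(c2,[.4473,.1985],.065,20)
s=robot.read_state(); go(s,[.609,.0297],.2,21.5); print(s["force"])
E
```

```text
(np.int64(318), np.int64(193)) [ 26.  65. 148.] [0.4468 0.1991] flats 41.3 normal 41.7
t 22.8 grasp [0.4479 0.1989 0.2086] tilt [ 0.005  0.002 -1.   ] ydir -78.5 | turn about tool z 20.0 shift x,y,z mm [184.3 143.5   8.6]
[-0.12259921  0.28802784 -0.22497221]
```

View pics/w7.png

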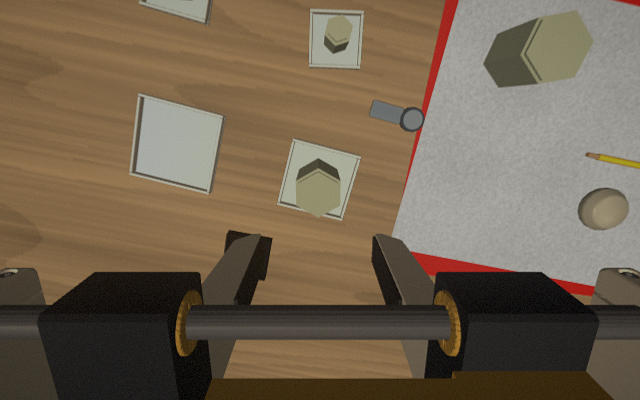

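Crystal_c is upright in tray_c at (318,185). Last is crystal_d.

Call:
drive_tool(moves=[80,0,0,0,0,0,7,80,0,0,0,0,0,7,80,0,0,0,0,0,6,80,14,11,0,0,0,0,80,28,22,0,0,0,0,80,28,22,0,0,0,0,80,28,22,0,0,0,0,80,28,22,0,0,0,0])

```text
t: 23.55
tool_pos: [0.5567, 0.0807, 0.3709]
orientation: [3.133, -0.232, -0.005]
force: [0.3, 0.4, 1.1]
opening: 0.08
gripper_force: 0.0
```

Call:
drive_tool(moves=[80,28,22,0,0,0,0,80,20,15,0,0,0,0,80,10,7,0,0,0,0,80,0,0,0,0,0,0,80,0,0,0,0,0,0])

```text
t: 24.05
tool_pos: [0.6067, 0.0305, 0.3722]
orientation: [-3.133, 0.232, 0.003]
force: [0.7, 0.6, 0.6]
opening: 0.0802
gripper_force: 0.0
```

```bash
python3 - 2>/dev/null <<'E'
from h import *; from plant import robot
c=robot.read_camera("wrist")
for t in (20,30): top(c,[.609,.0297],.068,t); 
s=robot.read_state(); go(s,[.609,.0297],.047,21.5)
E
```

```text
(np.int64(318), np.int64(189)) [ 27.  62. 136.] [0.6104 0.0298] flats 51.1 normal 21.4
(np.int64(318), np.int64(189)) [ 27.  62. 136.] [0.6105 0.0298] flats 51.5 normal 21.0
t 24.1 grasp [0.6064 0.0309 0.2052] tilt [-0.001  0.    -1.   ] ydir -98.4 | turn about tool z 0.1 shift x,y,z mm [  2.8   0.8 158.2]
```

Call:
drive_tool(moves=[80,3.5,0.6,38,0,0,0,80,0,0,40,0,0,0,80,0,0,40,0,0,0,80,0,0,28,0,0,0,80,0,0,10,0,0,0,80,0,0,2,0,0,0,80,0,0,0,0,0,0])

```text
t: 24.8
tool_pos: [0.6111, 0.0292, 0.2168]
orientation: [-3.133, 0.231, -0.003]
force: [-0.2, 0.6, -0.2]
opening: 0.0803
gripper_force: 0.0
```

Call:
drive_tool(moves=[40,0,0,0,0,0,0,40,0,0,0,0,0,0,40,0,0,0,0,0,0,40,0,0,0,0,0,0,40,0,0,0,0,0,0,40,0,0,0,0,0,0], grip_force=38)

```text
t: 25.4
tool_pos: [0.611, 0.0287, 0.216]
orientation: [-3.133, 0.232, -0.002]
force: [-0.3, 1.1, 5.1]
opening: 0.0518
gripper_force: 38.0
```

Run:
```python
from h import *; from plant import robot
s=robot.read_state(); go(s,[.4546,.3555],.155); print(s["opening"],s["gripper_force"],s["force"])
```

```text
t 25.4 grasp [0.6111 0.0287 0.0487] tilt [ 0.001  0.    -1.   ] ydir -98.5 | turn about tool z 0 shift x,y,z mm [-203.  -300.1 -106.3]
0.05176319780615286 38.0012583732605 [-0.26926461  1.06057327  5.06046941]
```

Call:
drive_tool(moves=[40,0,0,-8,0,0,0,40,0,0,-22,0,0,0,40,0,0,-30,0,0,0,40,0,0,-28,0,0,0,40,-5,-8,-14,0,0,0,40,-11,-16,-4,0,0,0,40,-17,-25,0,0,0,0,40,-19,-28,0,0,0,0])

```text
t: 26.2
tool_pos: [0.5689, 0.114, 0.3193]
orientation: [3.133, -0.233, -0.005]
force: [0.2, -0.0, -3.8]
opening: 0.052
gripper_force: 38.0
```

Call:
drive_tool(moves=[40,-19,-28,0,0,0,0,40,-19,-28,0,0,0,0,40,-19,-28,0,0,0,0,40,-19,-28,0,0,0,0,40,-19,-28,0,0,0,0,40,-19,-28,0,0,0,0,40,-17,-26,0,0,0,0,40,-11,-16,0,0,0,0])

```text
t: 27.0
tool_pos: [0.4579, 0.3436, 0.319]
orientation: [3.132, -0.229, -0.006]
force: [0.9, -0.5, -4.1]
opening: 0.052
gripper_force: 38.0
```

Call:
drive_tool(moves=[40,-6,-9,0,0,0,0,40,-3,-4,0,0,0,0,40,0,0,0,0,0,0,40,0,0,0,0,0,0])

```text
t: 27.4
tool_pos: [0.4542, 0.3548, 0.3209]
orientation: [3.132, -0.233, -0.0]
force: [-0.1, -0.8, -4.5]
opening: 0.0514
gripper_force: 38.0
```

```bash
python3 look.py w8 .4546 .3555 .0517 88
```

```text
white [237, 0, 80, 50, 2406] [597.7 367.6] [63.1 35.1] 86.4
white [440, 0, 72, 46, 1676] [580.3 208.9] [34.3 51.3] 9.4
white [586, 0, 54, 222, 9507] [480.2  84.6] [186.9  48.9] 0.1
white [447, 128, 89, 89, 3137] [446.8 198.9] [75.3 76.5] 86.6
white [264, 139, 103, 90, 5261] [455.7 355.4] [86.7 84.2] 86.4
t 27.4 grasp [0.4544 0.3545 0.1537] tilt [-0. -0. -1.] ydir -98.5 | turn about tool z 0 shift x,y,z mm [  0.  -1. 102.]
0.05204331451283754 37.99904465675354 [-0.3 -0.6 -4.3]
```

Call:
drive_tool(moves=[40,0.3,-1,20,0,0,0,40,0,0,30,0,0,0,40,0,0,30,0,0,0,40,0,0,13,0,0,0,40,0,0,6,0,0,0,40,0,0,2,0,0,0,40,0,0,1,0,0,0,40,0,0,0,0,0,0])

```text
t: 28.25
tool_pos: [0.4552, 0.3567, 0.2207]
orientation: [-3.132, 0.232, -0.003]
force: [0.9, 0.1, -3.9]
opening: 0.0517
gripper_force: 38.0
```

Run:
```python
from h import *; from plant import robot
s=robot.read_state(); go(s,[.4545,.3555],.0517); print(s["force"])
```

```text
t 28.2 grasp [0.4555 0.3569 0.0534] tilt [ 0.002  0.001 -1.   ] ydir -98.5 | turn about tool z 0 shift x,y,z mm [-0.8  1.5  1.7]
[ 0.9010506   0.12080708 -3.85963505]
```

Call:
drive_tool(moves=[40,0,0.8,1,0,0,0,40,0,0,0.8,0,0,0,40,0,0,0,0,0,0,40,0,0,0,0,0,0])

```text
t: 28.65
tool_pos: [0.4549, 0.3558, 0.2189]
orientation: [-3.132, 0.232, -0.002]
force: [-1.7, -1.4, 5.6]
opening: 0.0521
gripper_force: 38.0
```

Call:
drive_tool(moves=[56,0,0,0,0,0,0,56,0,0,0,0,0,0,70,0,0,0,0,0,0,70,0,0,0,0,0,0])

```text
t: 29.05
tool_pos: [0.4544, 0.3555, 0.2174]
orientation: [-3.133, 0.232, 0.0]
force: [-0.1, 0.3, 0.1]
opening: 0.0669
gripper_force: 0.0
```

Call:
drive_tool(moves=[70,0,0,-15,0,0,0,70,0,0,-35,0,0,0,70,0,0,-40,0,0,0,70,0,0,-40,0,0,0,70,0,0,-40,0,0,0,70,0,0,-30,0,0,0,70,0,0,0,0,0,0])

```text
t: 29.75
tool_pos: [0.4552, 0.356, 0.4251]
orientation: [-3.126, 0.232, -0.013]
force: [-0.1, 0.2, -0.7]
opening: 0.0698
gripper_force: 0.0
```

```bash
python3 - 2>/dev/null <<'E'
from h import *; from plant import robot
c2=robot.read_camera("wrist"); c=robot.read_camera("scene")
top(c2,[.4545,.3555],.071,20)
a=c["color"][90:290,120:540]; cv2.imwrite("pics/end.png",np.vstack([cv2.resize(a,(640,305)),c2["color"][:290]])[:,:,::-1])
E
```

```text
(np.int64(321), np.int64(183)) [ 27.  64. 158.] [0.4541 0.3563] flats 51.3 normal 21.8
```

View pics/end.png

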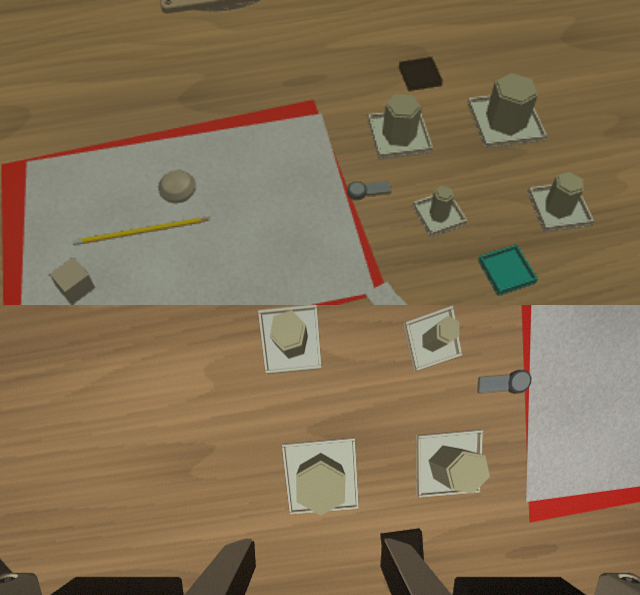

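All four crystals stand upright in their matching trays, and the cube and dome are still in place on the paper. I'm handing the job in.

```bash
python3 -c "
from plant import robot
print(robot.close_job())"
```

```text
the job is handed in; nothing more can be done
None
```

The job is handed in: all four beryl crystals stand upright in the middle of their size-matched trays, placed smallest to largest in about 30 s. The cube and rounded stone were never touched.

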